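# Close up the clip row and bolt it in

## Task

Push the row of five clips (four black, a yellow one last) along the feed rail as one closed-up train until it is hard up against the blue end stop, then push the orange plate of the locking bolt fully in, so that the bolt crosses the rail behind the row. Only push, with shut fingers or their outsides: do not pick up or tip any clip, do not pull the row apart, and leave everything else on the table where it is.

Things in the scene. Friction and masses are not known exactly. Their poses are not given: they have to be found in the camera images.
- rail: Straight feed rail fixed to the table: grey base plate 80 x 335 mm, 8 mm thick, on which the clips stand, and two aluminium guides, 37 mm apart inside, tops 18 mm above the table, y -175 to 135 mm. Origin on the table under the centre line; +y runs along the rail to the blue end stop, +x across, z up. The bolt's dark carrier block, 19 mm high, fills x -71 to -37, y -50 to 0 mm.
- stop_face (a point): Centre of the face of the blue end stop that the clips come up against: at x = 0, y = +135, z = 26 mm in the rail's frame. The stop is 54 mm wide, 16 mm thick and its top is 50 mm above the table.
- clip_1: Black plastic clip, number 1 of the row counted from the stop. A loose block 34 mm across the rail, 30 mm along it, 36 mm high, with a shallow groove across its top, about 45 g; origin at the centre of its underside, axes parallel to the rail's. In the finished row its centre lies at y = +120 mm in the rail's frame.
- clip_2: Black plastic clip, number 2 of the row counted from the stop. A loose block 34 mm across the rail, 30 mm along it, 36 mm high, with a shallow groove across its top, about 45 g; origin at the centre of its underside, axes parallel to the rail's. In the finished row its centre lies at y = +90 mm in the rail's frame.
- clip_3: Black plastic clip, number 3 of the row counted from the stop. A loose block 34 mm across the rail, 30 mm along it, 36 mm high, with a shallow groove across its top, about 45 g; origin at the centre of its underside, axes parallel to the rail's. In the finished row its centre lies at y = +60 mm in the rail's frame.
- clip_4: Black plastic clip, number 4 of the row counted from the stop. A loose block 34 mm across the rail, 30 mm along it, 36 mm high, with a shallow groove across its top, about 45 g; origin at the centre of its underside, axes parallel to the rail's. In the finished row its centre lies at y = +30 mm in the rail's frame.
- clip_tail: Yellow plastic clip, the last of the row (farthest from the stop). A loose block 34 mm across the rail, 30 mm along it, 36 mm high, with a shallow groove across its top, about 45 g; origin at the centre of its underside, axes parallel to the rail's. In the finished row its centre lies at y = +0 mm in the rail's frame.
- bolt (a joint): Travel of the locking bolt, m: 0 drawn back, 0.056 fully in; starts 0 to 0.008. Slides along the rail's +x, stays where it is left (friction about 1.5 N). Its steel bar, 10 mm wide, 20 to 30 mm above the table, lies at y -30 to -20 mm in the rail's frame, tip at x = -36 mm + travel; fully in it spans the channel 5 mm behind the finished row.
- bolt_pad (a point): Centre of the outer face (facing the rail's -x) of the orange push plate on the bolt's outer end; moves with the bolt: at x = -92 mm + travel, y = -25, z = 35 mm in the rail's frame. The plate is 32 mm wide along the rail, 10 mm thick, from 20 to 50 mm above the table.
- spare_clip: A single black clip like those in the row, standing on the table on the rail's far side (+x side); not part of the row. Origin at its underside.
- screwdriver: Green-handled screwdriver, 190 mm, lying on the table on the rail's +x side. Bystander.
- hex_key: Small dark L-shaped hex key, 85 x 31 mm, 6 mm thick, flat on the table on the rail's -x side, level with the stop half of the rail. Origin under the middle of its long arm. Bystander.
- headband: Yellow open headband hoop, 148 mm across, 20 mm high, on the table beyond one end of the rail. Bystander.
- tape_roll: Cardboard-brown ring (roll core), 96 mm across, 25 mm high, on the table beyond one end of the rail. Bystander.
- drill: Grey and black pistol drill lying on its side, about 190 x 180 mm, 52 mm high, at the left of the table. Bystander.

How it is judged:
By the outcome, as a careful person would: the job done as asked, in the order asked, and still so for the second after the job is handed in, with the robot touching nothing.
It also fails if it takes over 48 s, if anything falls off the work surface, if the arm or the gripper's body presses on something with over 40 N, if the wrist force passes 120 N, or if a joint passes its speed limit or range.

## Robot

A 6-joint arm with a two-finger parallel gripper is mounted at the origin on the work surface. World frame = base frame: x ahead of the robot, y to its left, z up, the work surface at z = 0. Lengths are in m, angles in rad, forces in N, time in s.
With the tool pointing down it reaches from about 0.275 to 0.75 m from the base axis. Payload 10.2 kg.
Tool frame: the origin (TCP) lies on the mounting face of the last link; the fingertips stand ahead of it and the grasp point (between the pads) lies 147 mm ahead of it (env.finger_overhang is the y of the fingertips in the tool frame, in m); y points along the fingers, z is the direction in which the jaws open and shut, and the axes are right-handed (so a half turn about y gives the same grasp; the last joint's range is limited). The gripper opens to 88 mm and grips with 3 to 60 N. Pads are 18 mm wide; open, the fingers measure 123 mm over their backs; the gripper's body (75 mm by 187 mm) begins 45 mm behind the grasp point.
Start: joints at [-1.422, 0.313, 1.498, -0, 1.331, -0.223], TCP at [0.191, -0.489, 0.405] pointing down, gripper open.
Joint ranges: [-2.94, 2.94], [-0.97, 2.17], [0.19, 2.56], [-1.23, 4.37], [0.02, 3.11], [-2.88, 2.88]. Speed limits (rad/s): [2.39, 2.39, 3.01, 3.14, 3.14, 3.14].

## Interface

Orientations are given as a rotation vector (axis times angle).
In Python, from rig import env, imaging, spotter gives the robot as it stands. The module is installed in compiled form; this text tells all that it offers.
- The arm moves only by the shell command python3 -m crank 'ROWS' [FORCE]. ROWS is JSON, a list of rows, each an object of numbers: "tx", "ty", "tz": the shift along the tool's x, y, z in mm; "ax", "ay", "az": the turn, a rotation vector about the tool's x, y, z in rad; "jaw": the gripper command: -1 is fully open, 1 is shut, values between are in proportion. In form: [{"tx": .., "ty": .., "tz": .., "ax": .., "ay": .., "az": .., "jaw": ..}, ...]. A call has 1 to 20 rows; each row shifts and turns the commanded pose from where the row before left it, along the tool's axes as they then stand; what a row does not reach is not made up. A row lasts 1/12 s, in which the tool goes at most 41.7 mm and 7.16 degrees, less where a joint would pass 70% of its speed; a pose out of reach is approached as far as the arm can. A call with a gripper value outside its range is refused whole. The fingers move at their own pace and stop on an object; FORCE is the grip in N (left out, the last holds). Time passes only in rows, so rows that do not move let the fingers close. It gives the time, the measured TCP pose, the force and the opening at its end, in the units of the state.
- env.read_state(): the state, without advancing time (a new reading comes with each control period).
- imaging.snapshot(name): name is "scene" or "top" or "wrist"; returns (picture, depth): 400x640x3 uint8, blue, green, red; 400x640 float32, m along the optical axis (not along the pixel's ray), 0 where there is no reading.
- imaging.calibration(name): a dict with "fx", "fy", "cx", "cy" (pixels), "rvec" (rotation vector, rad) and "tvec" (3), from world to camera coordinates, as OpenCV has them. Camera axes: x right, y down, z forward; pixel columns grow to the right and rows downward; lengths in m; the calibration is good to about 2 mm. A picture is of the moment at which its call begins: read the wrist's pose just before it. calibration takes no time and is no camera call; for the wrist camera it gives the pose at the moment of the call.
- env.job_done(): hands the job in, once; it reports no verdict.
Trained networks look in the newest picture that a camera, given by its name, has taken for a name from the list of things; names that differ only in an ending like _2 or _b are one class to them, and where a whole thing is asked for, a point or a joint stands for the part that bears it (a point fixed in the world has none). Each returns a list of dicts, best first, with "conf" (0 to 1); they miss things now and then, are a little off and sometimes report something else, mostly with a low value. They report only what shows in the picture. A call takes as long as a camera call.
- spotter.look_for(name, camera): "location" ([x, y, z] in m, in world coordinates, good to about 4 mm: the middle of the surface that is visible of it).
- spotter.spot_point(name, camera): "location" ([x, y, z] in m, in world coordinates, good to about 4 mm: a listed point, or the origin of a listed thing).
The state is a dict: "time_s": time; "q": joint angles; "dq": joint speeds; "joint_efforts": joint torques, N m; "tool_pos": TCP position; "ee_rot": TCP orientation; "contact_force": force on the tool from outside, world axes, zero at the start; "ft_torque": the same for the moment, N m; "gripper_width": finger opening in m.
Only numpy, scipy, OpenCV 4.12 (cv2) and the standard library are available. Lean on these libraries where they do the work, as an engineer would, in place of code of your own. Each camera call takes 0.05 s, during which the arm holds its last target.

## Working session

There is one attempt and no reset: what is moved stays moved. The work goes in short steps, Python scripts to look and compute and a shell command to move; the robot and the scene stay as the last step left them, time stands still between calls to the robot, and variables do not carry over. Pictures are saved under pics/ and viewed, and the job is handed in when it is done.

```bash
mkdir -p pics; python3 - <<'E'
from rig import env, imaging, spotter
import cv2
s=env.read_state(); print(s, env.finger_overhang)
for c in("top","scene"):
    p,d=imaging.snapshot(c); cv2.imwrite(f"pics/{c}0.png",p)
    for n in ["rail","stop_face","clip_1","clip_tail","bolt_pad","spare_clip","hex_key"]:
        r=spotter.spot_point(n,c); print(c,n,[(round(x["conf"],2),[round(float(v),3) for v in x["location"]]) for x in r[:6]])
E
```

```text
{'time_s': 0.0, 'q': array([-1.42244643e+00,  3.13437992e-01,  1.49842691e+00, -3.08928071e-05,
        1.33098184e+00, -2.23389982e-01]), 'dq': array([-0.0010772 , -0.00111389, -0.00077362,  0.00172094, -0.00167142,
        0.00045099]), 'joint_efforts': array([ 1.24211469e-04, -4.02212942e+01, -2.52270913e+01,  6.94738794e-02,
        3.52792803e-02, -8.76241347e-05]), 'tool_pos': array([ 0.19068498, -0.48910629,  0.40417091]), 'ee_rot': array([-0.37951862,  2.0196227 , -2.01704667]), 'contact_force': array([0.15379754, 0.43664326, 0.07608885]), 'ft_torque': array([ 0.03075968, -0.04112443, -0.00171307]), 'gripper_width': 0.088176054819801} 0.166
top rail [(0.62, [0.582, 0.002, 0.002])]
top stop_face [(0.56, [0.602, 0.131, 0.024])]
top clip_1 [(0.73, [0.593, 0.071, 0.007]), (0.72, [0.59, 0.043, 0.007]), (0.51, [0.586, 0.008, 0.006]), (0.47, [0.581, -0.018, 0.009])]
top clip_tail [(0.63, [0.581, -0.019, 0.009]), (0.46, [0.579, -0.048, 0.006])]
top bolt_pad [(0.54, [0.496, -0.013, 0.034])]
top spare_clip [(0.58, [0.646, -0.161, 0.001])]
top hex_key [(0.49, [0.5, 0.109, 0.003])]
scene rail [(0.65, [0.582, -0.0, 0.002])]
scene stop_face [(0.56, [0.601, 0.135, 0.022])]
scene clip_1 [(0.72, [0.597, 0.067, 0.008]), (0.71, [0.591, 0.043, 0.011]), (0.71, [0.583, -0.015, 0.007]), (0.42, [0.583, 0.009, 0.01])]
scene clip_tail [(0.44, [0.578, -0.05, 0.008]), (0.44, [0.59, 0.043, 0.011])]
scene bolt_pad [(0.71, [0.501, -0.013, 0.033]), (0.33, [0.584, 0.009, 0.011])]
scene spare_clip [(0.44, [0.645, -0.158, -0.004])]
scene hex_key [(0.5, [0.497, 0.103, -0.0])]
```

View pics/top0.png

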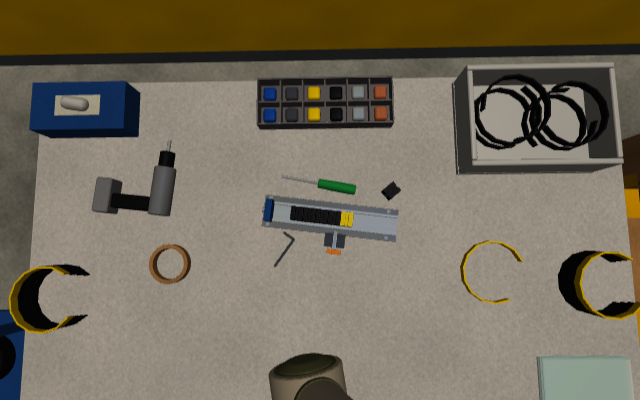

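View pics/scene0.png

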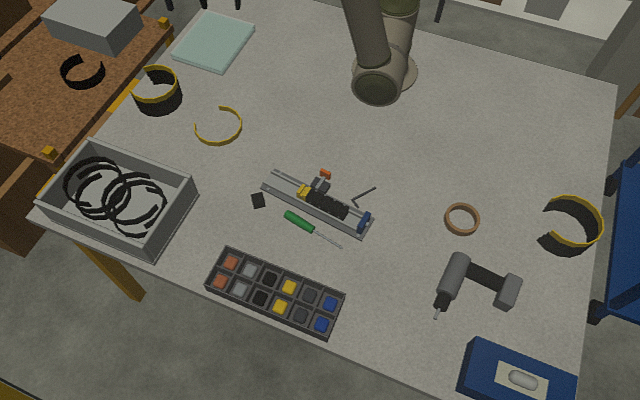

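The top view shows the rail near pixel (330,220), with the blue stop at its left end (268,210). The yellow tail clip is at (347,218) and the orange plate at (333,252). The spare clip is at (391,190), behind the rail. Next I'll go over the rail for a close wrist view.

```bash
cat > h.py <<'E'
import numpy as np
from scipy.spatial.transform import Rotation as R
from rig import env, imaging, spotter
import cv2
def pose():
    s=env.read_state(); return s["tool_pos"],R.from_rotvec(s["ee_rot"]).as_matrix(),s
def plan(target,yaw):
    """target TCP pos; tool y down; tool z along rail y dir (yaw: rail frame rot) ; prints shift in tool axes & turn"""
    p,M,s=pose()
    ry=np.array([-np.sin(yaw),np.cos(yaw),0])
    best=None
    for sg in(1,-1):
        z=sg*ry; y=np.array([0,0,-1.]); T=np.c_[np.cross(y,z),y,z]
        rv=R.from_matrix(M.T@T).as_rotvec()
        print("sign",sg,"turn",rv.round(4),"after-turn shift mm",(T.T@(np.array(target)-p)*1000).round(1))
    print("now",p.round(4),"shift now mm",(M.T@(np.array(target)-p)*1000).round(1)); print(M.round(3)); print("q",s["q"].round(3),"t",s["time_s"],"F",s["contact_force"].round(2),"w",round(s["gripper_width"],4))
def pix2w(cam,uv,depth=None,z=None,c=None):
    c=c or imaging.calibration(cam); Rm=R.from_rotvec(np.ravel(c["rvec"])).as_matrix(); t=np.ravel(c["tvec"])
    uv=np.atleast_2d(np.array(uv,float)); ray=np.c_[(uv[:,0]-c["cx"])/c["fx"],(uv[:,1]-c["cy"])/c["fy"],np.ones(len(uv))]
    o=-Rm.T@t; d=ray@Rm
    k=(z-o[2])/d[:,2] if z is not None else np.ravel(depth)
    return o+d*k[:,None]
E
python3 - <<'E'
from h import *
plan([0.5,-0.02,0.42],-0.15)
c=imaging.calibration("wrist"); Rm=R.from_rotvec(np.ravel(c["rvec"])).as_matrix()
p,M,s=pose(); o=-Rm.T@np.ravel(c["tvec"])
print("cam in tool",M.T@(o-p), "cam axes in tool\n",(M.T@Rm.T).round(2),c["fx"])
E
```

```text
sign 1 turn [-0.     -2.6198  0.    ] after-turn shift mm [235.7 -15.3 510.1]
sign -1 turn [-0.      0.5218 -0.    ] after-turn shift mm [-235.7  -15.3 -510.1]
now [ 0.1907 -0.4891  0.4047] shift now mm [-458.6  -15.3 -324.7]
[[-0.932  0.     0.363]
 [-0.363 -0.    -0.932]
 [-0.    -1.     0.   ]]
q [-1.422  0.313  1.498  0.     1.331 -0.223] t 0.8 F [0.71 0.07 0.33] w 0.0883
cam in tool [-0.08007458  0.01945187 -0.00105643] cam axes in tool
 [[-0.    0.95  0.31]
 [-0.   -0.31  0.95]
 [ 1.   -0.    0.  ]] 314.79885157788846
```

```bash
python3 -m crank '[{"ay":0.1044,"jaw":1},{"ay":0.1044,"jaw":1},{"ay":0.1044,"jaw":1},{"ay":0.1044,"jaw":1},{"ay":0.1044,"jaw":1},{"tx":-16,"tz":-34,"jaw":1},{"tx":-16,"tz":-34,"jaw":1},{"tx":-16,"tz":-34,"jaw":1},{"tx":-16,"tz":-34,"jaw":1},{"tx":-16,"tz":-34,"jaw":1},{"tx":-16,"tz":-34,"jaw":1},{"tx":-16,"tz":-34,"jaw":1},{"tx":-16,"tz":-34,"jaw":1},{"tx":-16,"tz":-34,"jaw":1},{"tx":-16,"tz":-34,"jaw":1},{"tx":-16,"tz":-34,"jaw":1},{"tx":-16,"tz":-34,"jaw":1},{"tx":-16,"tz":-34,"jaw":1},{"tx":-16,"tz":-34,"jaw":1},{"tx":-12,"tz":-34,"jaw":1}]' 20
python3 - <<'E'
from h import *
plan([0.5,-0.02,0.42],-0.15)
c=imaging.calibration("wrist");p,d=imaging.snapshot("wrist"); cv2.imwrite("pics/w1.png",p); np.savez("w1.npz",p=p,d=d,**{k:np.ravel(v) for k,v in c.items()})
for n in ["rail","stop_face","clip_1","clip_tail","bolt_pad","spare_clip"]:
    r=spotter.spot_point(n,"wrist"); print(n,[(round(x["conf"],2),[round(float(v),3) for v in x["location"]]) for x in r[:6]])
E
```

```text
sign 1 turn [-0.     -2.6198  0.    ] after-turn shift mm [235.7 -15.3 510.1]
sign -1 turn [-0.      0.5218 -0.    ] after-turn shift mm [-235.7  -15.3 -510.1]
now [ 0.1907 -0.4891  0.4047] shift now mm [-458.6  -15.3 -324.7]
[[-0.932  0.     0.363]
 [-0.363 -0.    -0.932]
 [-0.    -1.     0.   ]]
q [-1.422  0.313  1.498  0.     1.331 -0.223] t 0.8 F [0.71 0.07 0.33] w 0.0883
rail []
stop_face []
clip_1 []
clip_tail []
bolt_pad []
spare_clip []$[0]: bad value
```

View pics/w1.png

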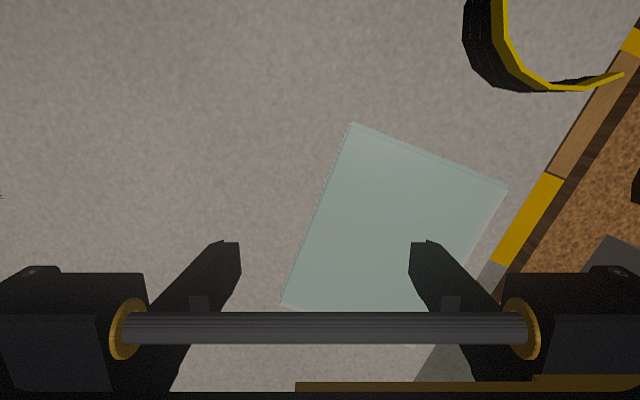

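The move was refused. The wrist view only shows the open fingers over bare table and the glass plate. I'll fill in all the keys.

```bash
python3 -m crank '[{"tx":0,"ty":0,"tz":0,"ax":0,"ay":0.1044,"az":0,"jaw":1}]'
```

```text
time_s: 1.23
tool_pos: [0.1907, -0.4891, 0.4047]
ee_rot: [-0.28, 2.078, -2.078]
contact_force: [-0.1, -0.4, -0.3]
gripper_width: 0.0834
```

```bash
python3 -m crank '[{"tx":0,"ty":0,"tz":0,"ax":0,"ay":0.1044,"az":0,"jaw":1},{"tx":0,"ty":0,"tz":0,"ax":0,"ay":0.1044,"az":0,"jaw":1},{"tx":0,"ty":0,"tz":0,"ax":0,"ay":0.1044,"az":0,"jaw":1},{"tx":0,"ty":0,"tz":0,"ax":0,"ay":0.1044,"az":0,"jaw":1},{"tx":-16,"ty":0,"tz":-34,"ax":0,"ay":0,"az":0,"jaw":1},{"tx":-16,"ty":0,"tz":-34,"ax":0,"ay":0,"az":0,"jaw":1},{"tx":-16,"ty":0,"tz":-34,"ax":0,"ay":0,"az":0,"jaw":1},{"tx":-16,"ty":0,"tz":-34,"ax":0,"ay":0,"az":0,"jaw":1},{"tx":-16,"ty":0,"tz":-34,"ax":0,"ay":0,"az":0,"jaw":1},{"tx":-16,"ty":0,"tz":-34,"ax":0,"ay":0,"az":0,"jaw":1},{"tx":-16,"ty":0,"tz":-34,"ax":0,"ay":0,"az":0,"jaw":1},{"tx":-16,"ty":0,"tz":-34,"ax":0,"ay":0,"az":0,"jaw":1},{"tx":-16,"ty":0,"tz":-34,"ax":0,"ay":0,"az":0,"jaw":1},{"tx":-16,"ty":0,"tz":-34,"ax":0,"ay":0,"az":0,"jaw":1},{"tx":-16,"ty":0,"tz":-34,"ax":0,"ay":0,"az":0,"jaw":1},{"tx":-16,"ty":0,"tz":-34,"ax":0,"ay":0,"az":0,"jaw":1},{"tx":-16,"ty":0,"tz":-34,"ax":0,"ay":0,"az":0,"jaw":1},{"tx":-16,"ty":0,"tz":-34,"ax":0,"ay":0,"az":0,"jaw":1},{"tx":-12,"ty":0,"tz":-34,"ax":0,"ay":0,"az":0,"jaw":1}]'
python3 - <<'E'
from h import *
plan([0.5,-0.02,0.42],-0.15)
c=imaging.calibration("wrist");p,d=imaging.snapshot("wrist"); cv2.imwrite("pics/w2.png",p); np.savez("w2.npz",p=p,d=d,**{k:np.ravel(v) for k,v in c.items()})
for n in ["rail","stop_face","clip_1","clip_tail","bolt_pad","spare_clip"]:
    r=spotter.spot_point(n,"wrist"); print(n,[(round(x["conf"],2),[round(float(v),3) for v in x["location"]]) for x in r[:6]])
E
```

```text
time_s: 2.82
tool_pos: [0.5013, -0.0183, 0.4048]
ee_rot: [-0.162, -2.144, 2.144]
contact_force: [0.5, -0.2, 0.6]
gripper_width: 0.0007
sign 1 turn [ 8.0000e-04  3.1416e+00 -1.0000e-04] after-turn shift mm [ -1.  -15.2  -1.8]
sign -1 turn [-0.0001 -0.     -0.0005] after-turn shift mm [  1.  -15.2   1.8]
now [ 0.5013 -0.0183  0.4048] shift now mm [  1.  -15.2   1.8]
[[-0.989  0.    -0.149]
 [ 0.149 -0.    -0.989]
 [-0.    -1.     0.   ]]
q [-0.271  0.261  1.566 -0.     1.314  1.45 ] t 2.8167 F [ 0.47 -0.23  0.6 ] w 0.0007
rail [(0.74, [0.594, 0.075, 0.008])]
stop_face [(0.68, [0.598, 0.132, 0.026])]
clip_1 [(0.95, [0.584, -0.02, 0.008]), (0.93, [0.589, 0.013, 0.01]), (0.85, [0.593, 0.071, 0.007]), (0.79, [0.589, 0.042, 0.006])]
clip_tail [(0.95, [0.577, -0.049, 0.011]), (0.49, [0.598, 0.132, 0.026]), (0.45, [0.585, -0.019, 0.006])]
bolt_pad [(0.88, [0.495, -0.013, 0.034])]
spare_clip []
```

View pics/w2.png

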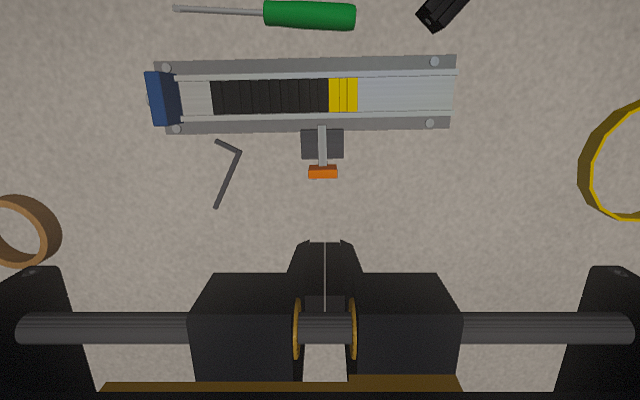

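The wrist view shows the rail with the stop at (162,98), four black clips from u 210 to 328 that look closed up, and yellow at u 328–358. The orange plate is at (323,171). Now I'll fit the rail pose from this view.

```bash
python3 - <<'E'
import numpy as np,cv2
from h import pix2w
f=np.load("w2.npz"); p,d=f["p"],f["d"]; c={k:(f[k] if k in("rvec","tvec") else float(f[k][0])) for k in("fx","fy","cx","cy","rvec","tvec")}
v,u=np.mgrid[0:400,0:640]; W=pix2w("wrist",np.c_[u.ravel(),v.ravel()],depth=d,c=c).reshape(400,640,3)
hsv=cv2.cvtColor(p,cv2.COLOR_BGR2HSV)
Hh,S,V=[hsv[...,i].astype(int) for i in range(3)]
def rep(n,m):
    r=W[m]; print(n,m.sum(),"mean",r.mean(0).round(4)); rect=cv2.minAreaRect((r[:,:2]*1000).astype(np.float32)); print("  rect",np.round(rect[0],1),np.round(rect[1],1),round(rect[2],2))
box=(v<180)&(u>130)&(u<470)
yel=box&(Hh>20)&(Hh<35)&(S>150)&(V>80)&(u>300)&(u<380); z=W[...,2]
rep("yellow top",yel&(z>.036))
rep("orange top",box&(Hh<20)&(S>150)&(v>150)&(z>.046)); 
rep("orange all",box&(Hh<20)&(S>150)&(v>150)); 
rep("blue top",box&(Hh>100)&(Hh<130)&(S>100)&(z>.046))
blk=box&(V<70)&(v<125)&(u>190)&(z>.036); rep("black top",blk)
hi=box&(v<125)&(v>60)&(u>190)&(u<380)&(z>.036); rep("row top",hi)
g=box&(u>175)&(u<450)&(z>.014)&(z<.022)&(v<130); rep("guides",g)
b=box&(z>.0045)&(z<.012)&(v<140)&(v>50); rep("base",b)
pt=pix2w("wrist",[[153,62],[456,55],[449,128],[166,135]],z=.008,c=c); print(pt.round(4))
E
python3 - <<'E'
import cv2
p=cv2.imread("pics/w2.png"); cv2.imwrite("pics/w2z.png",cv2.resize(p[45:185,140:465],None,fx=2.4,fy=2.4,interpolation=cv2.INTER_CUBIC))
E
```

```text
yellow top 910 mean [ 0.5773 -0.0486  0.0436]
  rect [577.4 -46.3] [33.6 33.1] 80.94
orange top 259 mean [ 0.5005 -0.0157  0.0542]
  rect [537.5 -20.6] [30.7 87.1] 82.01
orange all 361 mean [ 0.5013 -0.0156  0.0489]
  rect [537.5 -20.6] [30.7 87.1] 82.01
blue top 803 mean [0.6018 0.1393 0.0512]
  rect [591.4  58.9] [178.9  52.6] 82.89
black top 4146 mean [0.5924 0.0072 0.0443]
  rect [600.4 -48.9] [ 66.1 275.6] 10.19
row top 4773 mean [0.5846 0.0109 0.0463]
  rect [584.4  11.2] [150.9  34.1] 82.67
guides 4583 mean [ 0.6044 -0.0085  0.0184]
  rect [608.6 -22.2] [305.5 130.1] 81.67
base 12014 mean [ 0.5814 -0.0299  0.0088]
  rect [578.5  -8.5] [335.3  86.9] 82.72
[[ 0.642   0.1521  0.008 ]
 [ 0.5993 -0.1794  0.008 ]
 [ 0.5211 -0.1696  0.008 ]
 [ 0.5629  0.1621  0.008 ]]
```

View pics/w2z.png

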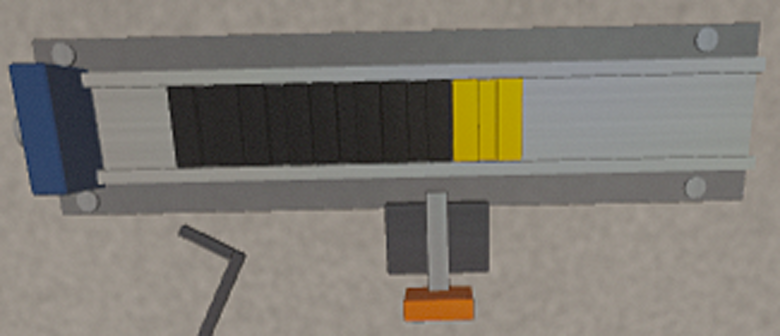

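```bash
python3 - <<'E'
from h import *
plan([0.5701,-0.0955,0.181],-0.127)
E
```

```text
sign 1 turn [-0.0000e+00  3.1168e+00 -3.0000e-04] after-turn shift mm [ 78.9 223.8 -64.8]
sign -1 turn [-0.0002 -0.0248  0.    ] after-turn shift mm [-78.9 223.8  64.8]
now [ 0.5    -0.0212  0.4048] shift now mm [-80.5 223.8  62.8]
[[-0.989 -0.    -0.151]
 [ 0.151 -0.    -0.989]
 [ 0.    -1.     0.   ]]
q [-0.277  0.259  1.569 -0.     1.313  1.446] t 3.1667 F [-0.11  0.72  0.06] w 0.0006
```

```bash
python3 -m crank '[{"tx":0,"ty":0,"tz":0,"ax":0,"ay":-0.0248,"az":0,"jaw":1},{"tx":-26,"ty":0,"tz":22,"ax":0,"ay":0,"az":0,"jaw":1},{"tx":-26,"ty":0,"tz":22,"ax":0,"ay":0,"az":0,"jaw":1},{"tx":-27,"ty":0,"tz":21,"ax":0,"ay":0,"az":0,"jaw":1},{"tx":0,"ty":30,"tz":0,"ax":0,"ay":0,"az":0,"jaw":1},{"tx":0,"ty":30,"tz":0,"ax":0,"ay":0,"az":0,"jaw":1},{"tx":0,"ty":30,"tz":0,"ax":0,"ay":0,"az":0,"jaw":1},{"tx":0,"ty":30,"tz":0,"ax":0,"ay":0,"az":0,"jaw":1},{"tx":0,"ty":30,"tz":0,"ax":0,"ay":0,"az":0,"jaw":1},{"tx":0,"ty":25,"tz":0,"ax":0,"ay":0,"az":0,"jaw":1},{"tx":0,"ty":0,"tz":0,"ax":0,"ay":0,"az":0,"jaw":1},{"tx":0,"ty":0,"tz":0,"ax":0,"ay":0,"az":0,"jaw":1}]'
python3 - <<'E'
from h import *
plan([0.5701,-0.0955,0.181],-0.127)
p,d=imaging.snapshot("wrist"); cv2.imwrite("pics/w3.png",p)
E
```

```text
time_s: 4.17
tool_pos: [0.5705, -0.0953, 0.2297]
ee_rot: [-0.134, -2.156, 2.155]
contact_force: [0.6, -0.3, 0.6]
gripper_width: 0.0002
sign 1 turn [ 2.3000e-03 -3.1403e+00 -5.0000e-04] after-turn shift mm [-0.3 48.7 -0.3]
sign -1 turn [0.0003 0.0012 0.0014] after-turn shift mm [ 0.3 48.7  0.3]
now [ 0.5705 -0.0953  0.2297] shift now mm [ 0.3 48.7  0.3]
[[-0.992 -0.001 -0.125]
 [ 0.125  0.001 -0.992]
 [ 0.001 -1.    -0.   ]]
q [-0.368  0.616  1.527 -0.     1.     1.329] t 4.1667 F [ 0.57 -0.28  0.57] w 0.0002
```

View pics/w3.png

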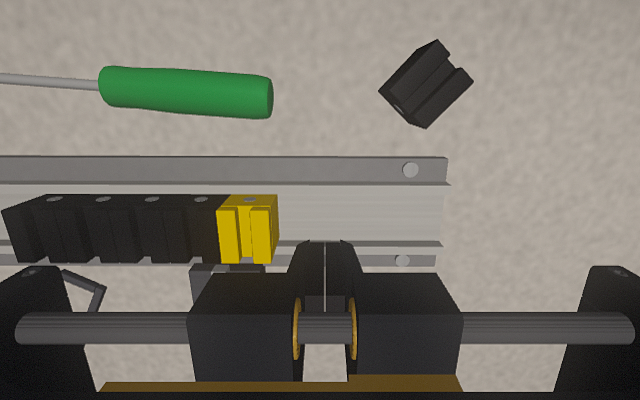

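The fingers stand behind the yellow clip. Because of parallax the tips show over the near guide at (325,245), which is consistent with being centred. Descending now.

```bash
python3 -m crank '[{"tx":0,"ty":16,"tz":0,"ax":0,"ay":0,"az":0,"jaw":1},{"tx":0,"ty":14,"tz":0,"ax":0,"ay":0,"az":0,"jaw":1},{"tx":0,"ty":10,"tz":0,"ax":0,"ay":0,"az":0,"jaw":1},{"tx":0,"ty":5,"tz":0,"ax":0,"ay":0,"az":0,"jaw":1},{"tx":0,"ty":3,"tz":0,"ax":0,"ay":0,"az":0,"jaw":1},{"tx":0,"ty":0,"tz":0,"ax":0,"ay":0,"az":0,"jaw":1},{"tx":0,"ty":0,"tz":0,"ax":0,"ay":0,"az":0,"jaw":1}]'
python3 - <<'E'
from h import *
plan([0.5701,-0.0955,0.181],-0.127)
p,d=imaging.snapshot("wrist"); cv2.imwrite("pics/w4.png",p)
E
```

```text
time_s: 4.8
tool_pos: [0.5709, -0.0947, 0.1825]
ee_rot: [-0.137, -2.157, 2.158]
contact_force: [-0.4, 0.5, -0.7]
gripper_width: 0.0002
sign 1 turn [-1.8000e-03 -3.1399e+00  5.0000e-04] after-turn shift mm [-0.6  1.5 -0.9]
sign -1 turn [-0.0003  0.0017 -0.0012] after-turn shift mm [0.6 1.5 0.9]
now [ 0.5709 -0.0947  0.1825] shift now mm [0.7 1.5 0.9]
[[-0.992  0.001 -0.125]
 [ 0.125 -0.    -0.992]
 [-0.001 -1.     0.   ]]
q [-0.367  0.687  1.55  -0.     0.904  1.329] t 4.8 F [-0.37  0.49 -0.7 ] w 0.0002
```

View pics/w4.png

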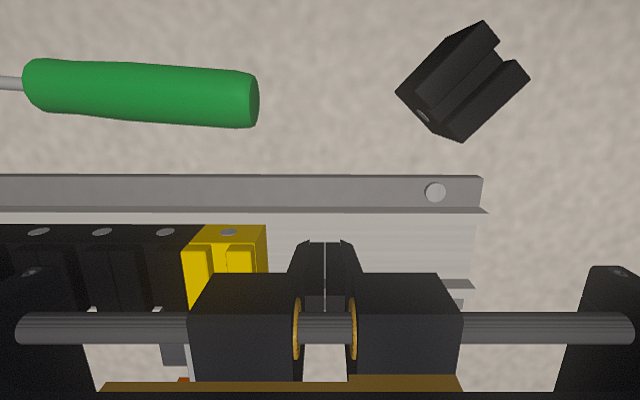

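The fingers are down in the channel behind the yellow clip, with about 15 mm of gap to it at (267,245). Pushing gently along -z, which is toward the stop.

```bash
python3 -m crank '[{"tx":0.6,"ty":0,"tz":-3,"ax":0,"ay":0,"az":0,"jaw":1},{"tx":0,"ty":0,"tz":-3,"ax":0,"ay":0,"az":0,"jaw":1},{"tx":0,"ty":0,"tz":-2,"ax":0,"ay":0,"az":0,"jaw":1},{"tx":0,"ty":0,"tz":-2,"ax":0,"ay":0,"az":0,"jaw":1},{"tx":0,"ty":0,"tz":-2,"ax":0,"ay":0,"az":0,"jaw":1},{"tx":0,"ty":0,"tz":-2,"ax":0,"ay":0,"az":0,"jaw":1},{"tx":0,"ty":0,"tz":-2,"ax":0,"ay":0,"az":0,"jaw":1},{"tx":0,"ty":0,"tz":-2,"ax":0,"ay":0,"az":0,"jaw":1},{"tx":0,"ty":0,"tz":-2,"ax":0,"ay":0,"az":0,"jaw":1},{"tx":0,"ty":0,"tz":-2,"ax":0,"ay":0,"az":0,"jaw":1},{"tx":0,"ty":0,"tz":-3,"ax":0,"ay":0,"az":0,"jaw":1},{"tx":0,"ty":0,"tz":-3,"ax":0,"ay":0,"az":0,"jaw":1},{"tx":0,"ty":0,"tz":-3,"ax":0,"ay":0,"az":0,"jaw":1},{"tx":0,"ty":0,"tz":-3,"ax":0,"ay":0,"az":0,"jaw":1},{"tx":0,"ty":0,"tz":-3,"ax":0,"ay":0,"az":0,"jaw":1},{"tx":0,"ty":0,"tz":-2,"ax":0,"ay":0,"az":0,"jaw":1},{"tx":0,"ty":0,"tz":-1,"ax":0,"ay":0,"az":0,"jaw":1}]'
python3 - <<'E'
from h import *
plan([0.5822-.0325*.127,-0.0013-.0325*.992,0.181],-0.127)
p,d=imaging.snapshot("wrist"); cv2.imwrite("pics/w5.png",p)
p,d=imaging.snapshot("top"); cv2.imwrite("pics/t5.png",cv2.resize(p[170:270,230:430],None,fx=4,fy=4,interpolation=cv2.INTER_CUBIC))
E
```

```text
time_s: 6.27
tool_pos: [0.5751, -0.0545, 0.1818]
ee_rot: [-0.135, -2.157, 2.157]
contact_force: [-0.4, -2.1, 0.2]
gripper_width: 0.0004
sign 1 turn [-1.0000e-04 -3.1397e+00  0.0000e+00] after-turn shift mm [ 0.3  0.8 21.1]
sign -1 turn [-0.      0.0019 -0.    ] after-turn shift mm [ -0.3   0.8 -21.1]
now [ 0.5751 -0.0545  0.1818] shift now mm [ -0.4   0.8 -21.1]
[[-0.992  0.    -0.125]
 [ 0.125 -0.    -0.992]
 [-0.    -1.     0.   ]]
q [-0.297  0.687  1.553 -0.     0.902  1.399] t 6.2667 F [-0.41 -2.12  0.19] w 0.0004
```

View pics/w5.png

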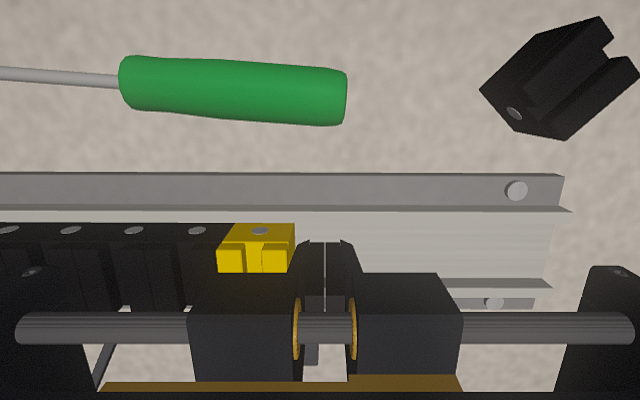

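View pics/t5.png

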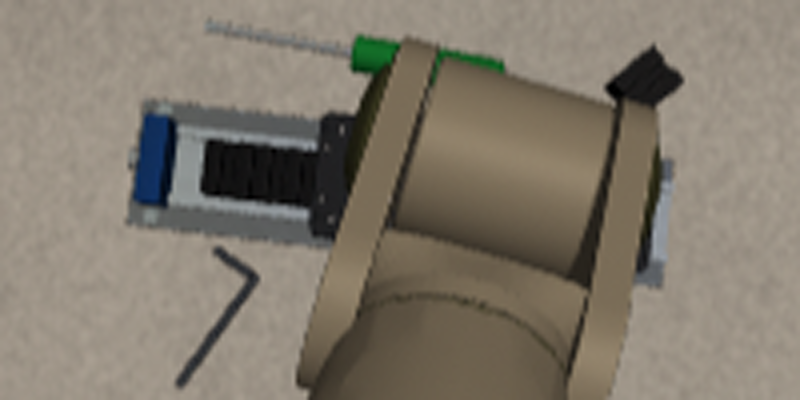

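Contact with the yellow clip at about 2 N; the row is moving closed up. The top view shows a gap to the stop of about 20 mm. Continuing in small steps.

```bash
python3 -m crank '[{"tx":0,"ty":0,"tz":-2,"ax":0,"ay":0,"az":0,"jaw":1},{"tx":0,"ty":0,"tz":-2,"ax":0,"ay":0,"az":0,"jaw":1},{"tx":0,"ty":0,"tz":-2,"ax":0,"ay":0,"az":0,"jaw":1},{"tx":0,"ty":0,"tz":-2,"ax":0,"ay":0,"az":0,"jaw":1},{"tx":0,"ty":0,"tz":-2,"ax":0,"ay":0,"az":0,"jaw":1},{"tx":0,"ty":0,"tz":-2,"ax":0,"ay":0,"az":0,"jaw":1},{"tx":0,"ty":0,"tz":-2,"ax":0,"ay":0,"az":0,"jaw":1},{"tx":0,"ty":0,"tz":-2,"ax":0,"ay":0,"az":0,"jaw":1},{"tx":0,"ty":0,"tz":-1,"ax":0,"ay":0,"az":0,"jaw":1},{"tx":0,"ty":0,"tz":-1,"ax":0,"ay":0,"az":0,"jaw":1}]'
python3 -m crank '[{"tx":0,"ty":0,"tz":-1,"ax":0,"ay":0,"az":0,"jaw":1}]'
python3 -m crank '[{"tx":0,"ty":0,"tz":-1,"ax":0,"ay":0,"az":0,"jaw":1}]'
```

```text
time_s: 7.2
tool_pos: [0.5773, -0.0368, 0.1817]
ee_rot: [-0.135, -2.157, 2.157]
contact_force: [-0.3, -1.6, -0.2]
gripper_width: 0.0004
time_s: 7.28
tool_pos: [0.5774, -0.0359, 0.1817]
ee_rot: [-0.135, -2.157, 2.157]
contact_force: [0.1, -1.4, 0.7]
gripper_width: 0.0005
time_s: 7.37
tool_pos: [0.5775, -0.0349, 0.1817]
ee_rot: [-0.135, -2.157, 2.157]
contact_force: [-1.1, -1.4, 0.2]
gripper_width: 0.0006
```

```bash
for i in 1; do :; done
python3 -m crank '[{"tx":0,"ty":0,"tz":-1,"ax":0,"ay":0,"az":0,"jaw":1},{"tx":0,"ty":0,"tz":0,"ax":0,"ay":0,"az":0,"jaw":1}]'
python3 -m crank '[{"tx":0,"ty":0,"tz":-1,"ax":0,"ay":0,"az":0,"jaw":1},{"tx":0,"ty":0,"tz":0,"ax":0,"ay":0,"az":0,"jaw":1}]'
python3 -m crank '[{"tx":0,"ty":0,"tz":-0.7,"ax":0,"ay":0,"az":0,"jaw":1},{"tx":0,"ty":0,"tz":0,"ax":0,"ay":0,"az":0,"jaw":1}]'
```

```text
time_s: 7.53
tool_pos: [0.5777, -0.0338, 0.1817]
ee_rot: [-0.135, -2.157, 2.157]
contact_force: [-0.4, -0.6, 0.4]
gripper_width: 0.0006
time_s: 7.7
tool_pos: [0.5778, -0.0329, 0.1817]
ee_rot: [-0.135, -2.157, 2.157]
contact_force: [0.2, -1.1, -0.1]
gripper_width: 0.0005
time_s: 7.87
tool_pos: [0.5779, -0.0322, 0.1817]
ee_rot: [-0.135, -2.157, 2.157]
contact_force: [0.9, -1.0, -0.9]
gripper_width: 0.0006
```

```bash
python3 - <<'E'
from h import *
p,d=imaging.snapshot("top"); cv2.imwrite("pics/t6.png",cv2.resize(p[180:250,240:360],None,fx=6,fy=6,interpolation=cv2.INTER_CUBIC))
E
python3 -m crank '[{"tx":0,"ty":0,"tz":-1,"ax":0,"ay":0,"az":0,"jaw":1},{"tx":0,"ty":0,"tz":0,"ax":0,"ay":0,"az":0,"jaw":1}]'
```

```text
time_s: 8.08
tool_pos: [0.578, -0.0317, 0.1818]
ee_rot: [-0.135, -2.156, 2.158]
contact_force: [-0.5, -5.1, -0.1]
gripper_width: 0.0003
```

View pics/t6.png

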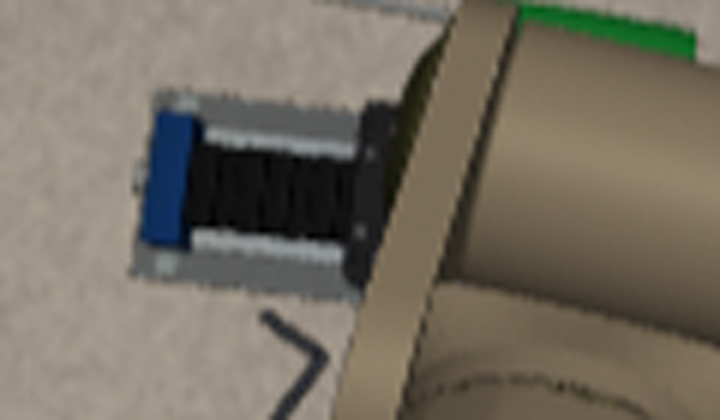

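The force has jumped to 5 N and the top view shows the row touching the stop at (190,190). One firm press to seat it.

```bash
python3 -m crank '[{"tx":0,"ty":0,"tz":-0.6,"ax":0,"ay":0,"az":0,"jaw":1},{"tx":0,"ty":0,"tz":0,"ax":0,"ay":0,"az":0,"jaw":1}]'
python3 -m crank '[{"tx":0,"ty":0,"tz":-0.6,"ax":0,"ay":0,"az":0,"jaw":1},{"tx":0,"ty":0,"tz":0,"ax":0,"ay":0,"az":0,"jaw":1}]'
```

```text
time_s: 8.25
tool_pos: [0.5781, -0.0315, 0.1818]
ee_rot: [-0.136, -2.155, 2.159]
contact_force: [-0.9, -8.7, 1.1]
gripper_width: 0.0003
time_s: 8.42
tool_pos: [0.5782, -0.0313, 0.1819]
ee_rot: [-0.136, -2.154, 2.159]
contact_force: [-2.1, -11.7, 0.1]
gripper_width: 0.0001
```

Force now rises with almost no motion, so the row is hard against the stop. Backing off, lifting, then over to the bolt.

```bash
python3 -m crank '[{"tx":0,"ty":0,"tz":2,"ax":0,"ay":0,"az":0,"jaw":1},{"tx":0,"ty":0,"tz":3,"ax":0,"ay":0,"az":0,"jaw":1},{"tx":0,"ty":0,"tz":5,"ax":0,"ay":0,"az":0,"jaw":1},{"tx":0,"ty":0,"tz":5,"ax":0,"ay":0,"az":0,"jaw":1},{"tx":0,"ty":0,"tz":0,"ax":0,"ay":0,"az":0,"jaw":1},{"tx":0,"ty":-15,"tz":0,"ax":0,"ay":0,"az":0,"jaw":1},{"tx":0,"ty":-20,"tz":0,"ax":0,"ay":0,"az":0,"jaw":1},{"tx":0,"ty":-20,"tz":0,"ax":0,"ay":0,"az":0,"jaw":1},{"tx":0,"ty":-5,"tz":0,"ax":0,"ay":0,"az":0,"jaw":1},{"tx":0,"ty":0,"tz":0,"ax":0,"ay":0,"az":0,"jaw":1}]'
python3 - <<'E'
from h import *
plan([0.4649,-.0115,.195],-0.127)
p,d=imaging.snapshot("wrist"); cv2.imwrite("pics/w7.png",p)
E
```

```text
time_s: 9.25
tool_pos: [0.5765, -0.045, 0.2428]
ee_rot: [-0.138, -2.157, 2.158]
contact_force: [0.7, -0.3, -0.0]
gripper_width: 0.0004
sign 1 turn [-4.10e-03 -3.14e+00  5.00e-04] after-turn shift mm [-114.9   47.8   19.1]
sign -1 turn [-0.0003  0.0016 -0.0026] after-turn shift mm [114.9  47.8 -19.1]
now [ 0.5765 -0.045   0.2428] shift now mm [115.   47.5 -19.3]
[[-0.992  0.003 -0.125]
 [ 0.125 -0.001 -0.992]
 [-0.003 -1.     0.   ]]
q [-0.28   0.597  1.52   0.     1.023  1.416] t 9.25 F [ 0.69 -0.26 -0.02] w 0.0004
```

View pics/w7.png

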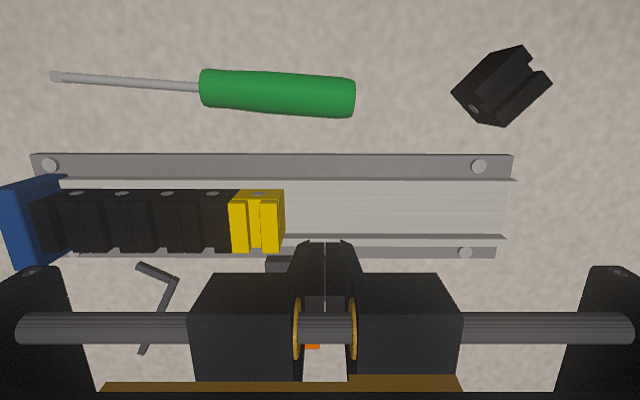

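The row is closed up against the stop (clips from u 30 to 285), with none of them tipped. Next, over the bolt to its outer side.

```bash
python3 -m crank '[{"tx":25,"ty":0,"tz":-5,"ax":0,"ay":0,"az":0,"jaw":1},{"tx":30,"ty":0,"tz":-5,"ax":0,"ay":0,"az":0,"jaw":1},{"tx":30,"ty":0,"tz":-5,"ax":0,"ay":0,"az":0,"jaw":1},{"tx":30,"ty":0,"tz":-4,"ax":0,"ay":0,"az":0,"jaw":1},{"tx":0,"ty":0,"tz":0,"ax":0,"ay":0,"az":0,"jaw":1},{"tx":0,"ty":0,"tz":0,"ax":0,"ay":0,"az":0,"jaw":1}]'
python3 - <<'E'
from h import *
plan([0.4649,-.0115,.195],-0.127)
c=imaging.calibration("wrist");p,d=imaging.snapshot("wrist"); cv2.imwrite("pics/w8.png",p); np.savez("w8.npz",p=p,d=d,**{k:np.ravel(v) for k,v in c.items()})
r=spotter.spot_point("bolt_pad","wrist");print(r)
hsv=cv2.cvtColor(p,cv2.COLOR_BGR2HSV).astype(int); m=(hsv[...,0]<20)&(hsv[...,1]>170)&(d>0); m[260:]=0
v,u=np.nonzero(m); W=pix2w("wrist",np.c_[u,v],depth=d[m],c=c)-[.5822,-.0013,0]
X=W[:,0]*.992-W[:,1]*.127; Y=W[:,0]*.127+W[:,1]*.992
t=W[:,2]>.046
print(len(X),t.sum(),X[t].min(),X[t].max(),Y[t].min(),Y[t].max())
E
```

```text
time_s: 9.8
tool_pos: [0.4638, -0.0115, 0.241]
ee_rot: [-0.133, -2.156, 2.155]
contact_force: [0.3, 0.2, 0.3]
gripper_width: 0.0005
sign 1 turn [ 2.8000e-03 -3.1399e+00 -5.0000e-04] after-turn shift mm [ 1.1 46.   0.1]
sign -1 turn [0.0003 0.0017 0.0018] after-turn shift mm [-1.1 46.  -0.1]
now [ 0.4638 -0.0115  0.241 ] shift now mm [-1.2 45.9 -0.1]
[[-0.992 -0.002 -0.125]
 [ 0.125  0.001 -0.992]
 [ 0.002 -1.    -0.   ]]
q [-0.278  0.394  1.87   0.     0.88   1.418] t 9.8 F [0.32 0.25 0.3 ] w 0.0005
[{'location': [0.494, -0.0133, 0.0317], 'conf': 0.64}, {'location': [0.5937, 0.0272, 0.0053], 'conf': 0.2}]
1417 987 -0.08571154379549481 -0.07581280604042287 -0.04030555619608339 -0.008796184569454968
```

View pics/w8.png

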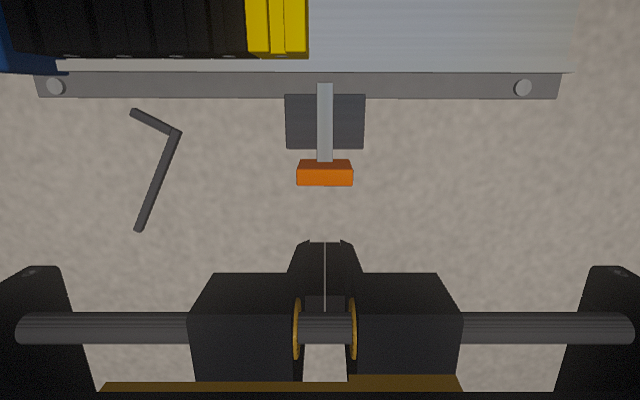

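The orange plate at (325,173) lines up with the fingers; its outer face is at rail x ≈ -86, y ≈ -24.5. Down 48 mm, then push.

```bash
python3 -m crank '[{"tx":0,"ty":15,"tz":0,"ax":0,"ay":0,"az":0,"jaw":1},{"tx":0,"ty":15,"tz":0,"ax":0,"ay":0,"az":0,"jaw":1},{"tx":0,"ty":12,"tz":0,"ax":0,"ay":0,"az":0,"jaw":1},{"tx":0,"ty":6,"tz":0,"ax":0,"ay":0,"az":0,"jaw":1},{"tx":0,"ty":0,"tz":0,"ax":0,"ay":0,"az":0,"jaw":1},{"tx":-4,"ty":0,"tz":0,"ax":0,"ay":0,"az":0,"jaw":1},{"tx":-4,"ty":0,"tz":0,"ax":0,"ay":0,"az":0,"jaw":1},{"tx":-4,"ty":0,"tz":0,"ax":0,"ay":0,"az":0,"jaw":1},{"tx":-3,"ty":0,"tz":0,"ax":0,"ay":0,"az":0,"jaw":1},{"tx":-3,"ty":0,"tz":0,"ax":0,"ay":0,"az":0,"jaw":1},{"tx":-3,"ty":0,"tz":0,"ax":0,"ay":0,"az":0,"jaw":1},{"tx":-3,"ty":0,"tz":0,"ax":0,"ay":0,"az":0,"jaw":1}]'
python3 - <<'E'
from h import *
plan([.5822-.047*.992-.025*.127,-.0013+.047*.127-.025*.992,.192],-0.127)
p,d=imaging.snapshot("wrist"); cv2.imwrite("pics/w9.png",p)
E
```

```text
time_s: 10.9
tool_pos: [0.4885, -0.0148, 0.1938]
ee_rot: [-0.135, -2.156, 2.156]
contact_force: [-2.1, 0.1, 1.1]
gripper_width: 0.0005
sign 1 turn [ 7.0000e-04 -3.1399e+00 -0.0000e+00] after-turn shift mm [44.2  1.8  0.2]
sign -1 turn [0.     0.0017 0.0005] after-turn shift mm [-44.2   1.8  -0.2]
now [ 0.4885 -0.0148  0.1938] shift now mm [-44.2   1.8  -0.2]
[[-0.992 -0.    -0.125]
 [ 0.125  0.    -0.992]
 [ 0.    -1.    -0.   ]]
q [-0.27   0.521  1.826 -0.     0.795  1.426] t 10.9 F [-2.07  0.09  1.14] w 0.0005
```

View pics/w9.png

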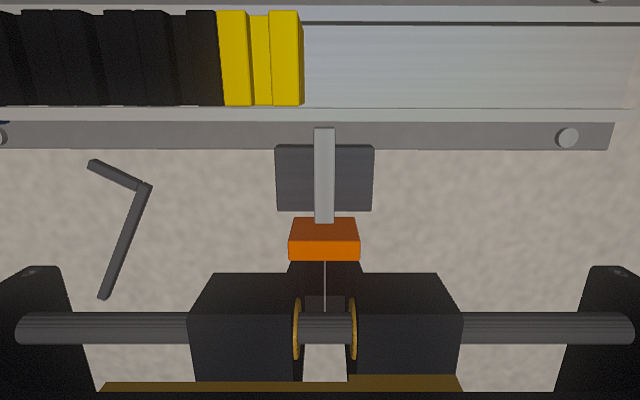

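The fingers are flat on the plate (contact 2 N), and the bar at u 313–335 clears the yellow clip's edge at u 305. Pushing.

```bash
python3 -m crank '[{"tx":-3,"ty":0,"tz":0,"ax":0,"ay":0,"az":0,"jaw":1},{"tx":-3,"ty":0,"tz":0,"ax":0,"ay":0,"az":0,"jaw":1},{"tx":-3,"ty":0,"tz":0,"ax":0,"ay":0,"az":0,"jaw":1},{"tx":-3,"ty":0,"tz":0,"ax":0,"ay":0,"az":0,"jaw":1},{"tx":-3,"ty":0,"tz":0,"ax":0,"ay":0,"az":0,"jaw":1},{"tx":-3,"ty":0,"tz":0,"ax":0,"ay":0,"az":0,"jaw":1},{"tx":-3,"ty":0,"tz":0,"ax":0,"ay":0,"az":0,"jaw":1},{"tx":-3,"ty":0,"tz":0,"ax":0,"ay":0,"az":0,"jaw":1},{"tx":-3,"ty":0,"tz":0,"ax":0,"ay":0,"az":0,"jaw":1},{"tx":-3,"ty":0,"tz":0,"ax":0,"ay":0,"az":0,"jaw":1},{"tx":-3,"ty":0,"tz":0,"ax":0,"ay":0,"az":0,"jaw":1},{"tx":-3,"ty":0,"tz":0,"ax":0,"ay":0,"az":0,"jaw":1},{"tx":-2,"ty":0,"tz":0,"ax":0,"ay":0,"az":0,"jaw":1},{"tx":0,"ty":0,"tz":0,"ax":0,"ay":0,"az":0,"jaw":1}]'
python3 - <<'E'
from h import *
plan([.5822-.047*.992-.025*.127,-.0013+.047*.127-.025*.992,.192],-0.127)
p,d=imaging.snapshot("wrist"); cv2.imwrite("pics/w10.png",p)
E
```

```text
time_s: 12.12
tool_pos: [0.5265, -0.0196, 0.1937]
ee_rot: [-0.136, -2.157, 2.157]
contact_force: [0.1, 1.0, -1.0]
gripper_width: 0.0006
sign 1 turn [-1.10e-03 -3.14e+00  1.00e-04] after-turn shift mm [6.  1.7 0.2]
sign -1 turn [-0.      0.0016 -0.0007] after-turn shift mm [-6.   1.7 -0.2]
now [ 0.5265 -0.0196  0.1937] shift now mm [-6.   1.7 -0.2]
[[-0.992  0.001 -0.125]
 [ 0.125 -0.    -0.992]
 [-0.001 -1.     0.   ]]
q [-0.26   0.583  1.711  0.     0.847  1.436] t 12.1167 F [ 0.06  0.96 -1.01] w 0.0006
```

View pics/w10.png

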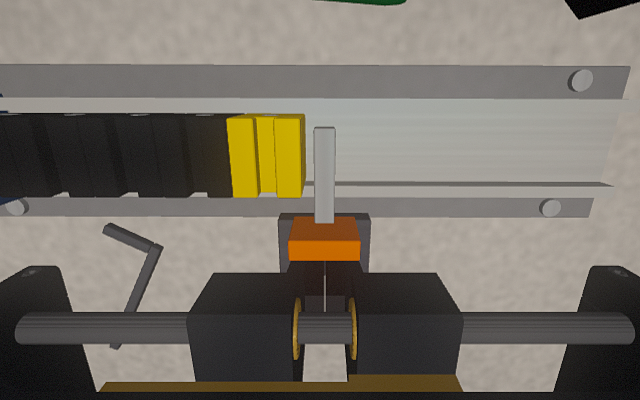

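```bash
python3 -m crank '[{"tx":-2,"ty":0,"tz":0,"ax":0,"ay":0,"az":0,"jaw":1},{"tx":-2,"ty":0,"tz":0,"ax":0,"ay":0,"az":0,"jaw":1},{"tx":0,"ty":0,"tz":0,"ax":0,"ay":0,"az":0,"jaw":1}]'
python3 -m crank '[{"tx":-1,"ty":0,"tz":0,"ax":0,"ay":0,"az":0,"jaw":1},{"tx":0,"ty":0,"tz":0,"ax":0,"ay":0,"az":0,"jaw":1}]'
python3 -m crank '[{"tx":-1,"ty":0,"tz":0,"ax":0,"ay":0,"az":0,"jaw":1},{"tx":0,"ty":0,"tz":0,"ax":0,"ay":0,"az":0,"jaw":1}]'
python3 -m crank '[{"tx":-1,"ty":0,"tz":0,"ax":0,"ay":0,"az":0,"jaw":1},{"tx":0,"ty":0,"tz":0,"ax":0,"ay":0,"az":0,"jaw":1}]'
```

```text
time_s: 12.42
tool_pos: [0.5303, -0.02, 0.1938]
ee_rot: [-0.136, -2.157, 2.157]
contact_force: [-0.4, 0.0, -0.9]
gripper_width: 0.0006
time_s: 12.58
tool_pos: [0.5311, -0.0202, 0.1938]
ee_rot: [-0.136, -2.157, 2.157]
contact_force: [-1.2, 0.5, 0.8]
gripper_width: 0.0007
time_s: 12.75
tool_pos: [0.5321, -0.0203, 0.1937]
ee_rot: [-0.136, -2.157, 2.157]
contact_force: [-0.2, 0.8, 0.9]
gripper_width: 0.0005
time_s: 12.92
tool_pos: [0.5331, -0.0204, 0.1937]
ee_rot: [-0.136, -2.157, 2.157]
contact_force: [0.1, 0.1, 0.9]
gripper_width: 0.0001
```

```bash
python3 -m crank '[{"tx":-1,"ty":0,"tz":0,"ax":0,"ay":0,"az":0,"jaw":1},{"tx":0,"ty":0,"tz":0,"ax":0,"ay":0,"az":0,"jaw":1}]'
python3 -m crank '[{"tx":-1,"ty":0,"tz":0,"ax":0,"ay":0,"az":0,"jaw":1},{"tx":0,"ty":0,"tz":0,"ax":0,"ay":0,"az":0,"jaw":1}]'
python3 -m crank '[{"tx":-1,"ty":0,"tz":0,"ax":0,"ay":0,"az":0,"jaw":1},{"tx":0,"ty":0,"tz":0,"ax":0,"ay":0,"az":0,"jaw":1}]'
python3 - <<'E'
from h import *
p,d=imaging.snapshot("wrist"); cv2.imwrite("pics/w11.png",p)
E
```

```text
time_s: 13.08
tool_pos: [0.5341, -0.0205, 0.1937]
ee_rot: [-0.136, -2.157, 2.157]
contact_force: [-0.6, 0.8, 0.8]
gripper_width: 0.0004
time_s: 13.25
tool_pos: [0.5349, -0.0206, 0.1937]
ee_rot: [-0.135, -2.156, 2.156]
contact_force: [-3.3, 0.5, 2.0]
gripper_width: 0.0003
time_s: 13.42
tool_pos: [0.5354, -0.0207, 0.1936]
ee_rot: [-0.132, -2.156, 2.155]
contact_force: [-9.6, -0.6, 6.4]
gripper_width: 0.0003
```

View pics/w11.png

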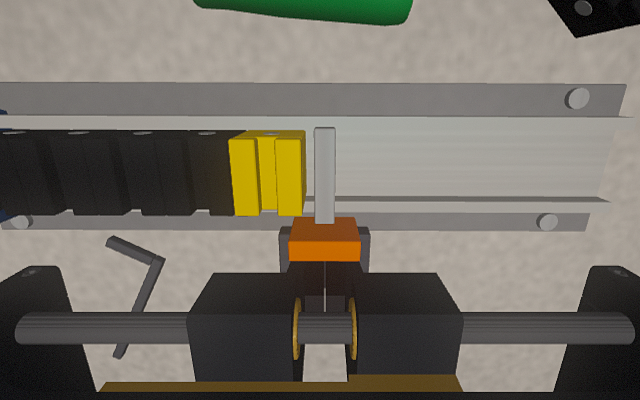

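```bash
cat > m.py <<'E'
from h import *
c=imaging.calibration("wrist");p,d=imaging.snapshot("wrist")
hsv=cv2.cvtColor(p,cv2.COLOR_BGR2HSV).astype(int)
def rail(m):
    v,u=np.nonzero(m); W=pix2w("wrist",np.c_[u,v],depth=d[m],c=c)-[.5822,-.0013,0]
    return W[:,0]*.992-W[:,1]*.127, W[:,0]*.127+W[:,1]*.992, W[:,2]
m=(hsv[...,0]<20)&(hsv[...,1]>170)&(d>0); m[275:]=0
X,Y,Z=rail(m); t=Z>.046; print("plate top x",X[t].min(),X[t].max(),"y",Y[t].min(),Y[t].max(),t.sum())
X,Y,Z=rail(d>0); t=(Z>.026)&(Z<.034)&(abs(Y+.025)<.003)&(X>-.03)&(X<.03); print("bar x",X[t].min(),X[t].max(),"y",Y[t].min(),t.sum())
t=(Z>.026)&(Z<.034)&(X>.0)&(X<.01)&(Y<-.017)&(Y>-.05); print("bar y",Y[t].min(),Y[t].max(),np.median(Z[t]))
m=(hsv[...,0]>20)&(hsv[...,0]<35)&(hsv[...,1]>150)&(d>0); m[300:]=0
X,Y,Z=rail(m); t=(Z>.04)&(abs(X)<.03)&(abs(Y)<.05); print("yellow top",X[t].min(),X[t].max(),Y[t].min(),Y[t].max())
E
python3 m.py
```

```text
plate top x -0.03536547615186386 -0.02463338955524608 y -0.0405509693586311 -0.008676184013346076 1708
bar x -0.026015836714322338 0.020798990462285255 y -0.02799712005248053 1278
bar y -0.029643006631530924 -0.019798686191320414 0.030511621428763458
yellow top -0.015972856284355963 0.017966312070933348 -0.014920592152644024 0.015708670499592934
```

The plate's outer face is at x = -35.4 mm and the bar tip at +20.8 mm, against an expected -36 and +20. The force has risen well past friction, so the bolt is fully in. Retreating and lifting away.

```bash
python3 -m crank '[{"tx":2,"ty":0,"tz":0,"ax":0,"ay":0,"az":0,"jaw":1},{"tx":4,"ty":0,"tz":0,"ax":0,"ay":0,"az":0,"jaw":1},{"tx":8,"ty":0,"tz":0,"ax":0,"ay":0,"az":0,"jaw":1},{"tx":10,"ty":0,"tz":0,"ax":0,"ay":0,"az":0,"jaw":1},{"tx":10,"ty":0,"tz":0,"ax":0,"ay":0,"az":0,"jaw":1},{"tx":0,"ty":-20,"tz":0,"ax":0,"ay":0,"az":0,"jaw":1},{"tx":0,"ty":-30,"tz":0,"ax":0,"ay":0,"az":0,"jaw":1},{"tx":0,"ty":-35,"tz":0,"ax":0,"ay":0,"az":0,"jaw":1},{"tx":10,"ty":-35,"tz":0,"ax":0,"ay":0,"az":0,"jaw":1},{"tx":10,"ty":-35,"tz":0,"ax":0,"ay":0,"az":0,"jaw":1},{"tx":10,"ty":-35,"tz":0,"ax":0,"ay":0,"az":0,"jaw":1},{"tx":0,"ty":0,"tz":0,"ax":0,"ay":0,"az":0,"jaw":1},{"tx":0,"ty":0,"tz":0,"ax":0,"ay":0,"az":0,"jaw":1},{"tx":0,"ty":0,"tz":0,"ax":0,"ay":0,"az":0,"jaw":1}]'
python3 m.py
python3 - <<'E'
from h import *
c=imaging.calibration("wrist");p,d=imaging.snapshot("wrist"); cv2.imwrite("pics/w12.png",p)
v,u=np.mgrid[0:400,0:640]; W=pix2w("wrist",np.c_[u.ravel(),v.ravel()],depth=d,c=c).reshape(400,640,3)-[.5822,-.0013,0]
X=W[...,0]*.992-W[...,1]*.127; Y=W[...,0]*.127+W[...,1]*.992; Z=W[...,2]
t=(abs(Z-.044)<.006)&(abs(X)<.022)&(Y<.134)&(Y>-.05)&(v<240); rect=cv2.minAreaRect((np.c_[X[t],Y[t]]*1000).astype(np.float32)); print(rect,Y[t].min(),Y[t].max())
E
```

```text
time_s: 14.68
tool_pos: [0.4722, -0.0127, 0.3829]
ee_rot: [-0.135, -2.156, 2.156]
contact_force: [-0.4, -1.0, 0.2]
gripper_width: 0.0004
plate top x -0.03440958280844354 -0.02621048469749177 y -0.0405549618184565 -0.009283645642992968 330
bar x -0.02518635536216097 0.020200803201526483 y -0.0275129384895146 306
bar y -0.029353199138125 -0.020541705278822823 0.03058406057081056
yellow top -0.016365173372913253 0.01741668094882086 -0.01504159130401315 0.015396382988632483
((1.0064191818237305, 59.473941802978516), (33.895511627197266, 149.12603759765625), 0.14045944809913635) -0.015072015733989988 0.13399564920636944
```

View pics/w12.png

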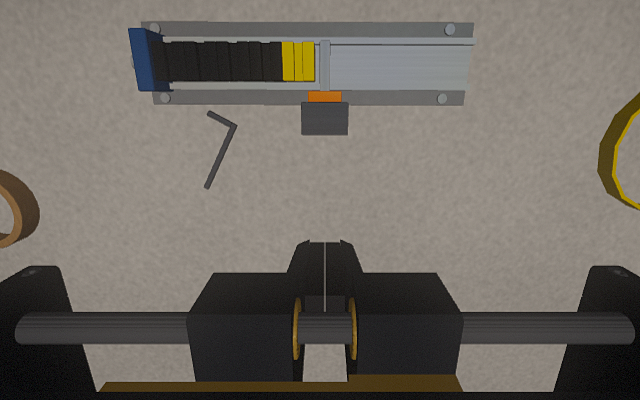

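The view confirms it. The row is unbroken from the stop (u≈162) to the yellow tail (u≈315), and the bar crosses the channel at u≈325. The tail's rear edge is at y = -15.0 mm as required, and the arm is clear.

```bash
python3 -c "
from rig import env
print(env.job_done())"
```

```text
the job is handed in; nothing more can be done
None
```

The five clips are closed up hard against the blue end stop and the locking bolt is fully in behind them. I handed the job in at about 15 s, with no verdict reported.

- **Row:** I pushed it with shut fingers from behind the yellow clip until the force climbed from about 1 N to 12 N with almost no further motion. My last measurement puts the yellow clip from y = -15.0 to +15.4 mm in the rail's frame (nominal ±15), and the row shows no gaps and no tipped clip.
- **Bolt:** I then pushed the orange plate until it stopped at about 10 N. The bar tip measured x = +20.2 to +20.8 mm (nominal +20) and the plate's outer face -34.4 to -35.4 mm (nominal -36). The plate readings differ by about 1 mm, within what the camera can resolve.
- **Bystanders:** I moved nothing else on purpose. The hex key, tape roll and headband look undisturbed in the last picture. The spare clip and screwdriver were last seen during the bolt push, and I did not re-measure any of these.

At the end of the bolt push the wrist also read about 6 N upward, which I did not explain. It had disappeared once the arm was clear.

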